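# Scan a notions tin at the mending table

## Robot

A 7-joint arm with a two-finger parallel gripper is mounted at the origin on the work surface. World frame = base frame: x ahead of the robot, y to its left, z up, the work surface at z = 0. Lengths are in mm, angles in rad, forces in N, time in s.
With the tool pointing down it reaches from about 350 to 900 mm from the base axis. Payload 8.1 kg.
Tool frame: the origin (TCP) lies midway between the tips of the shut fingers; the grasp point (between the pads) lies 19 mm behind it; z points along the fingers, y is the direction in which the jaws open and shut (so a half turn about z gives the same grasp; the last joint's range is limited). The gripper opens to 85 mm and grips with 20 to 120 N. Pads are 22 mm wide; open, the fingers measure 114 mm over their backs; the gripper's body (76 mm by 85 mm) begins 54 mm behind the grasp point. The pads swing forward as they close: fully open they stand 13 mm farther back than shut.
Start: joints at [-1.427, 0.434, 0.025, 1.573, -0.012, 1.134, -0.075], TCP at [152.716, 606.07, 197.023] pointing down, gripper open.
Joint ranges: [-2.62, 2.62], [-0.44, 2.09], [-1.27, 1.32], [0.08, 2.57], [-1.32, 4.46], [0.12, 2], [-2.74, 2.74]. Speed limits (rad/s): [2.22, 2.22, 3.01, 3.01, 3.14, 3.14, 3.14].

## Interface

Orientations are given as a unit quaternion [x, y, z, w].
In Python, from station import read_state, get_image, camera_params, finish_job gives the robot as it stands.
- The arm moves only by the tool arm_command, never from a script. Its argument "plan" is a list of rows, each a list of 7 numbers: the finger opening in mm, from 0 to 85.4, then the shift along the world's x, y, z in units of 40 mm (1.0 is 40 mm), then the turn, a rotation vector about the world's x, y, z in units of 6 degrees (1.0 is 6 degrees). In form: [[fingers, dx, dy, dz, rx, ry, rz], ...]. A call has exactly 5 rows; each row is the pose to reach, as a shift and turn from the pose commanded when the call began; what a row does not reach only later rows make up. A row lasts 1/8 s, in which the tool goes at most 62.5 mm and 10.7 degrees, less where a joint would pass 70% of its speed; a pose out of reach is approached as far as the arm can. A call with a gripper value outside its range is refused whole. The fingers move at their own pace and stop on an object; "squeeze" is the grip in N (left out, the last holds). Time passes only in rows, so rows that repeat a pose let the fingers close, or fill a call up. It gives the time, the measured TCP pose, the force and the opening at its end, in the units of the state.
- read_state(): the state, without advancing time (a new reading comes with each control period).
- get_image(name): name is "side" or "top"; returns (picture, depth): 480x640x3 uint8, blue, green, red; 480x640 float32, mm along the optical axis (not along the pixel's ray), 0 where there is no reading.
- camera_params(name): a dict with "vfov" (degrees; the focal length in pixels is half the picture's height over the tangent of half this angle, whatever the lens; pixels are square), "cx", "cy" (the principal point, pixels), "k1" (the pictures are not rectified: a ray, as slopes to the right and down, at radius r is drawn at 1 + k1 r^2 times it, then the intrinsics apply), "T" (4x4, takes a point from camera to world coordinates). Camera axes: x right, y down, z forward; pixel columns grow to the right and rows downward; lengths in mm; the calibration is good to about 2 mm. A picture is of the moment at which its call begins. camera_params takes no time and is no camera call.
- finish_job(): hands the job in, once; it reports no verdict.
The state is a dict: "time_s": time; "q": joint angles; "qd": joint speeds; "effort": joint torques, N m; "position": TCP position; "tcp_rot": TCP orientation; "ft_force": force on the tool from outside, world axes, zero at the start; "torque": the same for the moment, N m; "width": finger opening in mm.
Only numpy, scipy, OpenCV 4.12 (cv2) and the standard library are available. Lean on these libraries where they do the work, as an engineer would, in place of code of your own. Each camera call takes 0.05 s, during which the arm holds its last target. There are 200 camera calls.

## Task

Stand the tall metal tin upright in the middle of the scanner's pad, turned so that its paper label squarely faces the scanner's window; set it down and let go, do not drop it. Then, with the tin left standing like that, press the read button on top of the scanner fully down and let it come back up. Do not knock the tin over, and leave the squat tin and the glass jar where they are.

Things in the scene. Friction and masses are not known exactly. Their poses are not given: they have to be found in the camera images.
- tall_tin: tall closed dark-metal tin to be scanned, a cylinder 56 mm across, 120 mm tall, about 0.25 kg. One side has a white paper label with black bars (65 mm high, 80 degrees of girth); a 16 mm white paper strip runs from the label's middle up over the rim to the lid's centre, seen from above. Origin: centre of underside; z up; x axis points out through the middle of the label.
- label_face (a point): middle of the paper label on the tall tin's surface: 28 mm from the tin's axis along its x axis, 58 mm above its underside
- scanner: label scanner fixed to the table: a flat grey pad 120 x 120 x 6 mm with a dark ring mark 70 mm across, and beside it a grey block (70 mm deep, 110 wide, 105 high) with a dark window facing the pad. Origin: under the pad's middle, at table height; x axis points from pad to block: window face at x = 75 mm, back at 145. A tin facing the window has its x axis along this x axis.
- pad_center (a point): middle of the pad's upper face (6 mm above the table), where the tin is to stand; axes as the scanner's
- scan_window (a point): middle of the scanner's window: 75 mm from the pad's middle, 58 mm above the table
- read_button (a joint): travel of the read button on top of the scanner block, in m: 0 up, 0.006 fully down; a spring of about 4 N brings it back
- read_button_top (a point): centre of the upper face of the read button, a white disc 32 mm across in a black housing on the top of the block, 115 mm along x from the scanner's origin; it is pressed straight down
- squat_tin: bystander: squat dark-metal tin, 72 mm in diameter, 55 mm tall; origin at the centre of its underside
- glass_jar: bystander: glass jar with metal lid, 66 mm in diameter, 92 mm tall; origin at the centre of its underside
Things that resemble listed ones, but are neither listed nor needed, are in the scene too. What is shaped like the tall_tin but pink or purple is not meant.

How it is judged (in metres and radians):
On the way, in this order (a step that is already met when the one before it is completed fails the run):
1. the tin stands released on the pad, label facing the window (horizontal distance between tall_tin and pad_center below 0.02 m and z of tall_tin in the frame of pad_center between -0.004 and 0.004 m and angle between tall_tin's own z axis and vertical below 0.1 rad and angle between the x axis of tall_tin and the x axis of scanner, either way round below 0.35 rad and x of scan_window in the frame of tall_tin above 0.03 m and contact force between the fingers and tall_tin below 0.1 N and linear speed of tall_tin below 0.03 m/s), for 0.3 s.
2. the read button is pressed down while the tin stands there (all of step 1 and value of joint read_button above 0.004 m).
At the end, for the whole second after the job is handed in: The tall tin stands upright (within 6 degrees) and at rest on the scanner's pad, its axis within 20 mm of the pad's middle, its label facing the window within 20 degrees (0.35 rad), and not held; the read button has been pressed (at least 4 mm of its 6 mm) after that and is up again (under 2 mm) (all of step 1 and value of joint read_button below 0.002 m); the robot touches nothing.
It fails at once if the tall tin is knocked over (tilted over 45 degrees) (angle between tall_tin's own z axis and vertical above 0.8 rad).
It fails at once if the tall tin is dropped (over 0.6 m/s while not held) (linear speed of tall_tin above 0.6 m/s and contact force between each of the arm, the fingers and tall_tin below 0.1 N).
It fails at once if the squat tin is moved over 30 mm or tipped (distance of squat_tin from where it was at the start of the episode above 0.03 m or angle between squat_tin's own z axis and vertical above 0.5 rad).
It fails at once if the glass jar is moved over 30 mm or tipped (distance of glass_jar from where it was at the start of the episode above 0.03 m or angle between glass_jar's own z axis and vertical above 0.5 rad).
It also fails if it takes over 45 s, if anything falls off the work surface, if the arm or the gripper's body presses on something with over 40 N, if the wrist force passes 120 N, or if a joint passes its speed limit or range.

## Working session

There is one attempt and no reset: what is moved stays moved. The work goes in short steps, Python scripts to look and compute and a tool call to move; the robot and the scene stay as the last step left them, time stands still between calls to the robot, and variables do not carry over. Pictures are saved under pics/ and viewed, about 8 in all and at most 12, crops included, and the job is handed in when it is done.

Besides the shell and the picture viewer there is one more tool, called after "Emit:" as name(argument=value, ...), one argument or row to a line, values as JSON. arm_command: Moves the arm, as the interface text tells. Its arguments: {"type":"object","properties":{"plan":{"type":"array"},"squeeze":{"type":"number"}},"required":["plan"]}

```bash
mkdir -p pics
cat > h.py <<'E'
import numpy as np, cv2
from station import *
def world(name,uv,depth):
    p=camera_params(name); f=240/np.tan(np.radians(p["vfov"]/2))
    uv=np.atleast_2d(np.asarray(uv,float)); K=np.array([[f,0,p["cx"]],[0,f,p["cy"]],[0,0,1]])
    n=cv2.undistortPoints(uv[:,None],K,np.array([p["k1"],0,0,0.]))[:,0]
    d=np.atleast_1d(depth)[:,None]
    c=np.hstack([n*d,d,np.ones_like(d)])
    return (c@np.array(p["T"]).T)[:,:3]
def cloud(name,depth):
    v,u=np.mgrid[0:480,0:640]
    return world(name,np.c_[u.ravel(),v.ravel()],depth.ravel()).reshape(480,640,3)
E
python3 - <<'E'
from h import *
for n in("top","side"):
    im,d=get_image(n); cv2.imwrite(f"pics/{n}0.png",im); np.savez(f"{n}0.npz",im=im,d=d)
    p=camera_params(n); print(n,p["vfov"],p["k1"],np.round(p["T"],2).tolist())
print(read_state())
E
```

```text
top 48.58814698586951 -0.11390969389455786 [[-0.01, -0.99, 0.12, 313.31], [-1.0, 0.01, 0.0, 50.7], [-0.0, -0.12, -0.99, 1032.95], [0.0, 0.0, 0.0, 1.0]]
side 50.762129670296844 -0.06928161160211495 [[0.82, -0.38, 0.43, 36.23], [-0.58, -0.55, 0.61, -536.16], [0.0, -0.75, -0.67, 726.65], [0.0, 0.0, 0.0, 1.0]]
{'time_s': 0.1, 'q': array([-1.42657517,  0.43518104,  0.02498757,  1.57398242, -0.01159196,
        1.13404296, -0.07512473]), 'qd': array([ 2.04441772e-03,  2.55439131e-04, -9.67528543e-04, -4.05535712e-03,
        4.29469196e-04, -3.41095708e-04,  6.84618827e-05]), 'effort': array([ 3.23238972e-03, -6.71761465e+01,  1.02819096e+00, -3.16906428e+01,
        1.58588926e-02,  7.18736192e-03,  5.32684373e-05]), 'position': array([152.6442711 , 605.55014333, 196.29660313]), 'tcp_rot': array([ 1.23148713e-01,  9.92387956e-01, -7.34240425e-04, -1.71695000e-05]), 'ft_force': array([ 0.0970312 , -0.16539034, -0.29760215]), 'torque': array([ 0.0235496 , -0.03020269, -0.04615471]), 'width': 85.33410227122097}
```

View pics/top0.png

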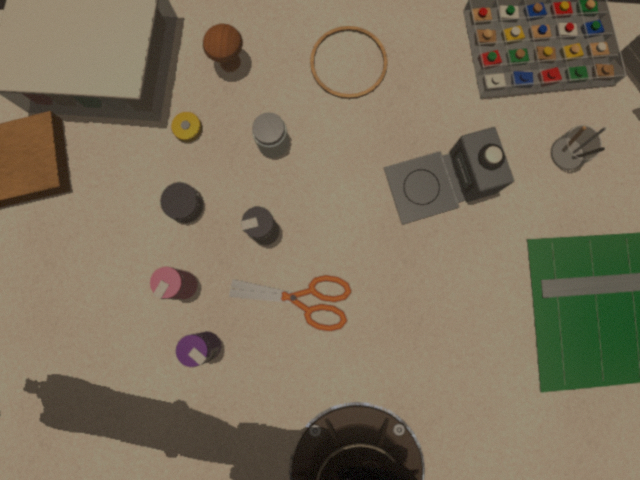

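View pics/side0.png

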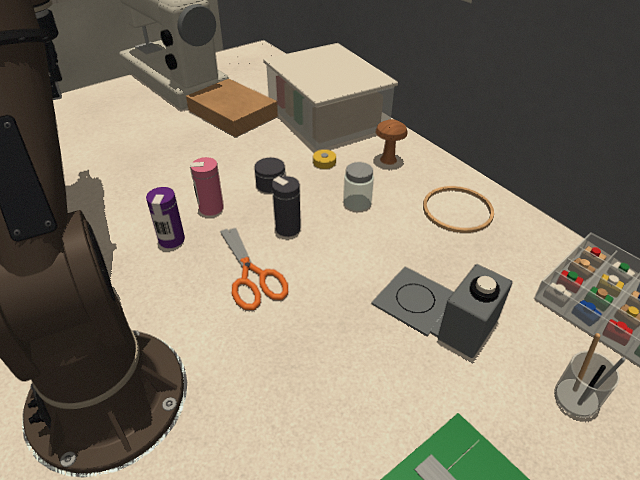

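The top view shows the tall tin's lid at about (258,222), with its strip pointing left. The pad ring is at (421,187), the block to its right and the button at (491,154). The jar is at (268,130) and the squat tin at (181,202). Next I measure these.

Run:
```python
from h import *
z=np.load("top0.npz"); im,d=z["im"],z["d"]; C=cloud("top",d); g=im.min(2).astype(int)
np.save("Ctop.npy",C)
H=C[...,2]; v,u=np.mgrid[0:480,0:640]
def reg(c,r,lo,hi): return (np.hypot(u-c[0],v-c[1])<r)&(H>lo)&(H<hi)&(d>0)
def circ(m):
    p=C[m]; (c,r)=cv2.minEnclosingCircle(p[:,:2].astype(np.float32)); return np.round(c,1),round(r,1),np.round(p.mean(0),1),len(p)
lid=reg((258,222),25,108,130); print("tin",circ(lid))
s=lid&(g>120); print("strip",circ(s)); 
c=np.array(circ(lid)[0]); w=C[s][:,:2].mean(0)-C[lid][:,:2].mean(0); print("yaw lid",np.degrees(np.arctan2(w[1],w[0])), "w/ encl", np.degrees(np.arctan2(*(C[s][:,:2].mean(0)-c)[::-1])))
pc=C[s][:,:2]; e=np.linalg.svd(pc-pc.mean(0))[2][0]; print("strip axis",np.degrees(np.arctan2(e[1],e[0])))
print("squat",circ(reg((181,202),25,45,65))); print("jar",circ(reg((268,130),25,82,100)))
blk=reg((478,165),60,96,112); print("block",cv2.minAreaRect(C[blk][:,:2].astype(np.float32)),C[blk].mean(0))
pad=reg((421,187),60,3,12)&(im.max(2)<120); 
print("pad",cv2.minAreaRect(C[pad][:,:2].astype(np.float32)),C[pad].mean(0))
b=reg((491,154),16,100,140)&(g>130); print("button",circ(b))
ring=pad&(np.hypot(u-421,v-187)<24)&(g<60); print("ring",circ(ring))
```

```text
tin (array([457.4, 175.3]), 28.5, array([457.1, 174.6, 119.9]), 813)
strip (array([455.7, 188. ]), 9.3, array([454.3, 189.3, 120.5]), 17)
yaw lid 100.93486807691124 w/ encl 102.6505566334616
strip axis 113.83365522080933
squat (array([511.5, 334.2]), 37.0, array([510.2, 332.9,  54.7]), 1139)
jar (array([638.7, 160.8]), 30.1, array([637.5, 160.9,  91.6]), 803)
block ((574.9862060546875, -238.37184143066406), (112.26136779785156, 71.74408721923828), 16.235219955444336) [ 571.54210773 -234.2188213   104.43934485]
pad ((549.3416748046875, -153.01930236816406), (121.64378356933594, 163.1979522705078), 16.343082427978516) [ 544.81060189 -139.93594824    6.16431244]
button (array([0., 0.]), 0.0, array([nan, nan, nan]), 0)
ring (array([ 545. , -133.5]), 36.3, array([ 552.4, -144. ,    6.5]), 62)<stdin>:7: RuntimeWarning: Mean of empty slice.
  ret = um.true_divide(
```

Run:
```python
from h import *
z=np.load("top0.npz"); im,d=z["im"],z["d"]; C=np.load("Ctop.npy"); g=im.min(2).astype(int)
H=C[...,2]; v,u=np.mgrid[0:480,0:640]
lid=(np.hypot(u-258,v-222)<25)&(H>108)&(H<130)
c=np.array([457.3,175]); print(np.percentile(g[lid],[5,50,80,90,97,100]))
for t in(75,90,105):
    s=lid&(g>t); p=C[s][:,:2]; w=p.mean(0)-c; e=np.linalg.svd(p-p.mean(0),full_matrices=False)[2][0]
    print(t,s.sum(),np.degrees(np.arctan2(w[1],w[0])),"axis",np.degrees(np.arctan2(e[1],e[0])))
q=C[np.hypot(u-491,v-154)<18]; b=q[q[:,2]>107]; print("btn",len(b),np.percentile(b[:,2],[5,50,95]),b.mean(0))
top=b[b[:,2]>np.percentile(b[:,2],97)-2]; print(len(top),top.mean(0),top.min(0),top.max(0))
s=read_state(); from scipy.spatial.transform import Rotation as R
print(R.from_quat(s["tcp_rot"]).as_matrix().round(3))
```

```text
[ 48.  61.  82. 116. 120. 124.]
75 181 95.85971803321468 axis -60.58585229927409
90 146 98.52017056525348 axis 104.90246038973164
105 123 99.03330364400821 axis -75.2861131624426
btn 609 [107.88454912 118.32306628 129.08035718] [ 573.39650756 -239.56345843  125.89332275]
70 [ 560.34730345 -225.09634454  180.60502098] [ 313.30888435 -256.84800367  127.73551459] [ 588.84952352   50.70122295 1032.9529817 ]
[[-0.97   0.244 -0.   ]
 [ 0.244  0.97  -0.001]
 [-0.    -0.001 -1.   ]]
```

Emit:
arm_command(
  plan=[
    [85,0.7,-1.0,0,0,0,1.0],
    [85,1.5,-2.1,0,0,0,2.1],
    [85,2.3,-3.2,0,0,0,3.2],
    [85,3.0,-4.3,0,0,0,4.3],
    [85,3.8,-5.4,0,0,0,5.4],
  ],
  squeeze=40,
)

```text
time_s: 0.72
position: [305.2, 388.4, 196.8]
tcp_rot: [-0.161, 0.987, -0.0, -0.0]
ft_force: [1.1, 0.4, -0.3]
width: 85.2
```

Emit:
arm_command(
  plan=[
    [85,0.7,-1.0,0,0,0,1.0],
    [85,1.5,-2.1,0,0,0,2.1],
    [85,2.3,-3.2,0,0,0,3.2],
    [85,3.0,-4.3,0,0,0,4.3],
    [85,3.8,-5.33,0,0,0,5.3],
  ],
)

```text
time_s: 1.35
position: [457.1, 175.2, 196.9]
tcp_rot: [-0.425, 0.905, 0.0, -0.0]
ft_force: [0.8, 0.4, 0.3]
width: 85.2
```

Run:
```python
from h import *
s=read_state(); print(s["position"],s["q"].round(3),s["tcp_rot"])
im,d=get_image("side"); cv2.imwrite("pics/side1.png",im[60:360,120:520])
```

```text
[457.11991491 175.17974744 196.94394984] [-0.539  0.214  0.077  1.899 -0.019  1.03   1.994] [-4.24704681e-01  9.05331929e-01  7.20788619e-05 -1.60670733e-04]
```

View pics/side1.png

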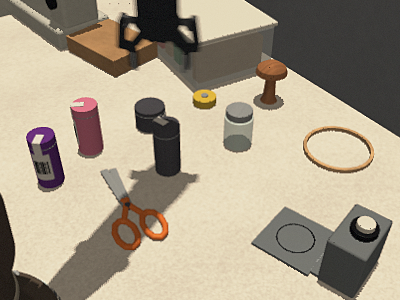

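The open gripper is over the tin at crop (165,140), well clear of the neighbours. Next I descend to a TCP height of about 60 mm.

Emit:
arm_command(
  plan=[
    [85,0,0,-0.8,0,0,0],
    [85,0,0,-1.7,0,0,0],
    [85,0,0,-2.5,0,0,0],
    [85,0,0,-3.2,0,0,0],
    [85,0,0,-3.4,0,0,0],
  ],
)

```text
time_s: 2.02
position: [455.4, 176.4, 59.5]
tcp_rot: [-0.423, 0.906, -0.0, -0.002]
ft_force: [-0.5, 0.4, 0.7]
width: 84.9
```

Emit:
arm_command(
  plan=[
    [70,0,0,0,0,0,0],
    [60,0,0,0,0,0,0],
    [50,0,0,0,0,0,0],
    [45,0,0,0,0,0,0],
    [45,0,0,0,0,0,0],
  ],
)

```text
time_s: 2.65
position: [457.8, 177.4, 62.4]
tcp_rot: [-0.423, 0.906, 0.0, 0.001]
ft_force: [-0.3, -0.6, 5.6]
width: 55.0
```

Emit:
arm_command(
  plan=[
    [45,0,0,0.5,0,0,0],
    [45,0,0,1.2,0,0,0],
    [45,0,0,1.8,0,0,-1.0],
    [45,0.1,-0.4,2.0,0,0,-2.5],
    [45,0.2,-0.8,2.0,0,0,-4.0],
  ],
)

```text
time_s: 3.28
position: [465.4, 144.9, 142.5]
tcp_rot: [-0.223, 0.975, 0.0, 0.001]
ft_force: [0.8, 0.0, -3.4]
width: 54.6
```

Emit:
arm_command(
  plan=[
    [45,0.13,-0.4,0,0,0,-1.6],
    [45,0.26,-0.9,0,0,0,-3.2],
    [45,0.4,-1.4,0,0,0,-4.8],
    [45,0.5,-1.9,0,0,0,-6.4],
    [45,0.66,-2.3,0,0,0,-8.0],
  ],
)

```text
time_s: 3.9
position: [491.1, 52.1, 141.6]
tcp_rot: [0.193, 0.981, 0.0, 0.0]
ft_force: [0.5, -1.0, -1.6]
width: 54.6
```

Emit:
arm_command(
  plan=[
    [45,0.13,-0.4,0,0,0,-1.6],
    [45,0.26,-0.9,0,0,0,-3.2],
    [45,0.4,-1.4,0,0,0,-4.8],
    [45,0.5,-1.9,0,0,0,-6.4],
    [45,0.66,-2.3,0,0,0,-8.0],
  ],
)

```text
time_s: 4.53
position: [517.5, -39.8, 141.6]
tcp_rot: [0.576, 0.818, 0.0, 0.0]
ft_force: [0.9, 0.7, -2.5]
width: 54.3
```

Emit:
arm_command(
  plan=[
    [45,0.13,-0.4,0,0,0,-1.6],
    [45,0.26,-0.9,0,0,0,-3.2],
    [45,0.4,-1.4,0,0,0,-4.8],
    [45,0.5,-1.9,0,0,0,-6.4],
    [45,0.66,-2.3,0,0,0,-8.0],
  ],
)

```text
time_s: 5.15
position: [544.0, -131.7, 141.6]
tcp_rot: [0.858, 0.513, 0.001, -0.0]
ft_force: [0.3, 0.2, -1.6]
width: 55.0
```

Run:
```python
from h import *
from scipy.spatial.transform import Rotation as R
im,d=get_image("side"); cv2.imwrite("pics/side2.png",im[130:400,250:590].repeat(2,0).repeat(2,1)); np.savez("side2.npz",im=im,d=d)
s=read_state(); M=R.from_quat(s["tcp_rot"]).as_matrix(); print(s["position"],s["width"],np.degrees(np.arctan2(M[1,1],M[0,1])),M[:,2],s["q"])
```

```text
[ 544.76492733 -133.81243987  141.77119152] 54.857351113374584 -28.814836201085317 [ 0.00176661 -0.00103796 -0.9999979 ] [-0.43107898  0.47173008  0.820066    1.84993738 -0.4070374   0.99422237
  0.05840972]
```

View pics/side2.png

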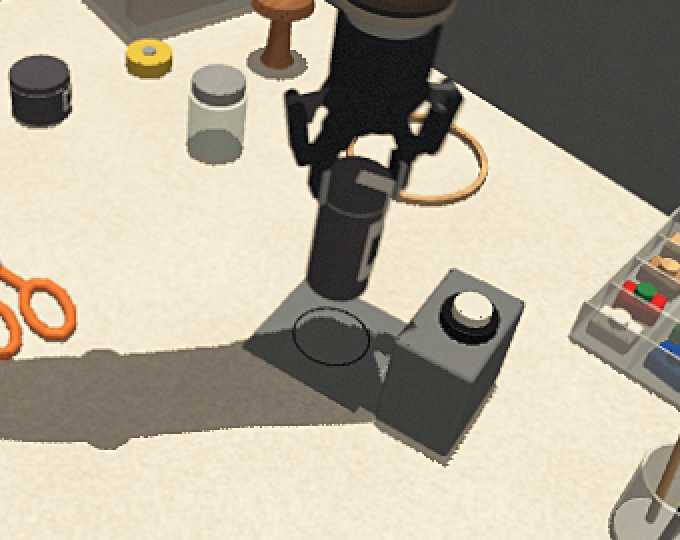

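The tin is held upright over the pad. Its lid strip points right towards the block, from (358,178) to (394,186) in the crop, and the label edge shows on the same side. I'll check the yaw numerically.

Run:
```python
from h import *
z=np.load("side2.npz"); im,d=z["im"],z["d"]; C=cloud("side",d); g=im.min(2).astype(int)
v,u=np.mgrid[0:480,0:640]
m=(u>400)&(u<450)&(v>205)&(v<285)&(np.hypot(C[...,0]-544,C[...,1]+133)<45)
p=C[m]
lid=m&(abs(C[...,2]-200)<4); s=lid&(g>75); print(lid.sum(),s.sum(),C[lid].mean(0))
q=C[s][:,:2]; e=np.linalg.svd(q-q.mean(0),full_matrices=False)[2][0]; print("strip mean",q.mean(0),"axis",np.degrees(np.arctan2(e[1],e[0])))
print("zmin",np.percentile(p[:,2],[1,99]))
from scipy.optimize import least_squares
for lo,hi in((90,120),(120,150),(90,190)):
    w=p[(p[:,2]>lo)&(p[:,2]<hi)]
    r=least_squares(lambda x:np.hypot(w[:,0]-x[0],w[:,1]-x[1])-28,[544,-133],loss="soft_l1"); print("axis",lo,hi,r.x,len(w)); c=r.x
lab=m&(C[...,2]>95)&(C[...,2]<185)&(g>75); a=np.degrees(np.arctan2(C[lab][:,1]-c[1],C[lab][:,0]-c[0])); print("label az",np.percentile(a,[2,10,50,90,98]),len(a))
w=q.mean(0)-c; print("strip az",np.degrees(np.arctan2(w[1],w[0])))
```

```text
676 151 [ 540.26582383 -133.86528722  200.26914659]
strip mean [ 546.74967694 -140.95660079] axis 147.5308985977837
zmin [  7.41633952 234.88649106]
axis 90 120 [ 542.66555666 -128.85839179] 402
axis 120 150 [ 543.06020306 -129.54669685] 427
axis 90 190 [ 542.98005851 -129.62711237] 1456
label az [-106.56235665 -104.32314986  -88.73546314  -63.76689592  136.53325709] 205
strip az -71.5963607961262
```

Emit:
arm_command(
  plan=[
    [45,0,-0.05,-0.3,0,0,-0.5],
    [45,0,-0.05,-0.7,0,0,-1.0],
    [45,0,-0.05,-1.1,0,0,-1.0],
    [45,0,-0.05,-1.5,0,0,-1.0],
    [45,0,-0.05,-1.75,0,0,-1.0],
  ],
)

```text
time_s: 5.82
position: [543.3, -132.8, 69.6]
tcp_rot: [0.883, 0.47, -0.001, -0.0]
ft_force: [0.2, 0.6, -1.7]
width: 54.9
```

Emit:
arm_command(
  plan=[
    [45,0,0,-0.02,0,0,0],
    [45,0,0,-0.04,0,0,0],
    [45,0,0,-0.06,0,0,0],
    [45,0,0,-0.06,0,0,0],
    [45,0,0,-0.06,0,0,0],
  ],
)

```text
time_s: 6.45
position: [544.1, -133.1, 68.8]
tcp_rot: [0.883, 0.47, 0.0, 0.0]
ft_force: [0.1, 0.4, -2.7]
width: 54.6
```

Emit:
arm_command(
  plan=[
    [45,0,0,-0.01,0,0,0],
    [45,0,0,-0.02,0,0,0],
    [45,0,0,-0.03,0,0,0],
    [45,0,0,-0.04,0,0,0],
    [45,0,0,-0.04,0,0,0],
  ],
)

```text
time_s: 7.08
position: [544.3, -133.0, 68.4]
tcp_rot: [0.883, 0.47, 0.001, -0.0]
ft_force: [-5.5, 3.3, 17.1]
width: 54.8
```

The tin is on the pad, with the contact force up to 17 N. Next I release, then rise straight up.

Emit:
arm_command(
  plan=[
    [50,0,0,0.02,0,0,0],
    [58,0,0,0.02,0,0,0],
    [65,0,0,0.02,0,0,0],
    [75,0,0,0.02,0,0,0],
    [78,0,0,0.02,0,0,0],
  ],
)

```text
time_s: 7.7
position: [543.9, -133.2, 67.7]
tcp_rot: [0.883, 0.47, -0.0, 0.0]
ft_force: [0.1, -0.2, 0.1]
width: 77.9
```

Emit:
arm_command(
  plan=[
    [80,0,0,0.1,0,0,0],
    [80,0,0,0.6,0,0,0],
    [80,0,0,1.4,0,0,0],
    [80,0,0,2.4,0,0,0],
    [80,0,0,3.4,0,0,0],
  ],
)

```text
time_s: 8.32
position: [543.7, -133.2, 205.3]
tcp_rot: [0.883, 0.47, -0.0, 0.0]
ft_force: [0.7, -0.0, -0.4]
width: 79.6
```

Run:
```python
from h import *
im,d=get_image("side"); cv2.imwrite("pics/side3.png",im[150:390,320:540].repeat(2,0).repeat(2,1)); np.savez("side3.npz",im=im,d=d)
C=cloud("side",d); g=im.min(2).astype(int)
c0=np.array([544.6,-133.2]); m=np.hypot(C[...,0]-c0[0],C[...,1]-c0[1])<42
p=C[m&(C[...,2]>15)&(C[...,2]<115)]
from scipy.optimize import least_squares
for lo,hi in((15,50),(60,112),(15,112)):
    w=p[(p[:,2]>lo)&(p[:,2]<hi)]; c=least_squares(lambda x:np.hypot(w[:,0]-x[0],w[:,1]-x[1])-28,c0,loss="soft_l1").x; print(lo,hi,c)
lid=m&(abs(C[...,2]-126)<5); print("lid",C[lid].mean(0),lid.sum())
s=lid&(g>75); w=C[s][:,:2].mean(0)-c; print("strip az",np.degrees(np.arctan2(w[1],w[0])),s.sum())
lab=m&(C[...,2]>25)&(C[...,2]<90)&(g>85); a=np.degrees(np.arctan2(C[lab][:,1]-c[1],C[lab][:,0]-c[0])); print("label az",np.percentile(a,[2,10,50]),len(a))
B=np.hypot(C[...,0]-576.7,C[...,1]+243.6)<25; b=C[B&(g>120)&(C[...,2]>108)]; print("btn",b.mean(0),np.percentile(b[:,2],[10,50,90]),len(b)); print(read_state()["position"],read_state()["width"])
```

```text
15 50 [ 542.53620989 -130.1161719 ]
60 112 [ 542.60431606 -130.28481788]
15 112 [ 542.58222244 -130.23770923]
lid [ 539.00873066 -133.44306132  127.62131876] 633
strip az -51.64914282567021 176
label az [-110.88718845 -108.70771003 -100.87950177] 95
btn [ 574.5184112  -243.72865676  128.32335304] [126.86138568 128.30781581 129.80246441] 207
[ 546.08045963 -134.63162924  210.17275907] 80.14796390855011
```

View pics/side3.png

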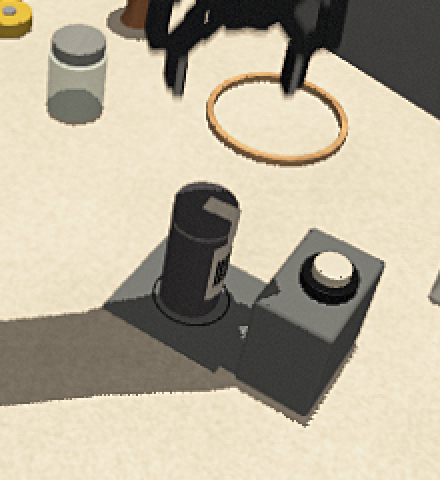

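The tin stands on the ring mark with its strip and label towards the block: strip from (208,203) to (237,213), label edge at about x=212 in the crop. The strip azimuth from depth (-52°) disagrees with the label edge (-71°), so I check both by projecting the model.

Run:
```python
from h import *
z=np.load("side3.npz"); im=z["im"]; p=camera_params("side"); f=240/np.tan(np.radians(p["vfov"]/2))
K=np.array([[f,0,p["cx"]],[0,f,p["cy"]],[0,0,1]]); W=np.linalg.inv(np.array(p["T"]))
g=cv2.cvtColor(im,cv2.COLOR_BGR2GRAY).astype(np.float32)
def samp(P):
    uv=cv2.projectPoints(np.array(P,float),W[:3,:3],W[:3,3],K,np.array([p["k1"],0,0,0.]))[0].reshape(-1,2).astype(np.float32)
    return cv2.remap(g,uv[:,0:1].copy(),uv[:,1:2].copy(),cv2.INTER_LINEAR)[:,0]
c=np.array([542.6,-130.2])
for name,h,rs in(("lid",126,(10,14,18,22)),("side z75",75,(28,)),("side z50",50,(28,))):
    print(name,[(a,int(np.mean([samp([[c[0]+r*np.cos(np.radians(a)),c[1]+r*np.sin(np.radians(a)),h]])[0] for r in rs]))) for a in range(-150,-19,6)])
```

```text
lid [(-150, 38), (-144, 38), (-138, 40), (-132, 42), (-126, 44), (-120, 46), (-114, 50), (-108, 54), (-102, 62), (-96, 76), (-90, 101), (-84, 118), (-78, 117), (-72, 114), (-66, 115), (-60, 115), (-54, 117), (-48, 116), (-42, 105), (-36, 89), (-30, 76), (-24, 65)]
side z75 [(-150, 39), (-144, 40), (-138, 40), (-132, 40), (-126, 43), (-120, 40), (-114, 42), (-108, 116), (-102, 110), (-96, 30), (-90, 40), (-84, 9), (-78, 44), (-72, 35), (-66, 35), (-60, 47), (-54, 90), (-48, 89), (-42, 90), (-36, 104), (-30, 114), (-24, 93)]
side z50 [(-150, 40), (-144, 39), (-138, 39), (-132, 38), (-126, 39), (-120, 40), (-114, 41), (-108, 114), (-102, 109), (-96, 48), (-90, 25), (-84, 15), (-78, 43), (-72, 51), (-66, 43), (-60, 23), (-54, 51), (-48, 40), (-42, 40), (-36, 28), (-30, 36), (-24, 62)]
```

The label edge at -111° gives a label middle at -71°, and the lid strip centres on about -65°. Both are within 20° of the scanner's -73.8°. Next I move over the button with the fingers shut.

Emit:
arm_command(
  plan=[
    [60,0.1,-0.3,0.1,0,0,0],
    [30,0.3,-1.1,0,0,0,0],
    [0,0.6,-2.0,0,0,0,0],
    [0,0.79,-2.75,0,0,0,0],
    [0,0.79,-2.75,0,0,0,0],
  ],
)

```text
time_s: 9.0
position: [574.4, -246.8, 202.7]
tcp_rot: [0.884, 0.468, -0.001, 0.0]
ft_force: [-0.2, -0.1, -0.2]
width: 0.1
```

Emit:
arm_command(
  plan=[
    [0,0,0,-0.4,0,0,0],
    [0,0,0,-0.8,0,0,0],
    [0,0,0,-1.2,0,0,0],
    [0,0,0,-1.5,0,0,0],
    [0,0,0,-1.5,0,0,0],
  ],
)

```text
time_s: 9.62
position: [575.0, -242.5, 142.7]
tcp_rot: [0.883, 0.47, -0.001, -0.001]
ft_force: [0.7, 0.3, 0.9]
width: -0.0
```

Emit:
arm_command(
  plan=[
    [0,0,0,-0.2,0,0,0],
    [0,0,0,-0.35,0,0,0],
    [0,0,0,-0.42,0,0,0],
    [0,0,0,-0.47,0,0,0],
    [0,0,0,-0.5,0,0,0],
  ],
)

```text
time_s: 10.25
position: [575.6, -243.2, 123.8]
tcp_rot: [0.883, 0.47, 0.0, 0.0]
ft_force: [-0.0, -0.9, 0.0]
width: 0.3
```

Emit:
arm_command(
  plan=[
    [0,0,0,-0.04,0,0,0],
    [0,0,0,-0.08,0,0,0],
    [0,0,0,-0.1,0,0,0],
    [0,0,0,-0.1,0,0,0],
    [0,0,0,-0.1,0,0,0],
  ],
)

```text
time_s: 10.88
position: [575.6, -243.2, 119.9]
tcp_rot: [0.883, 0.47, 0.0, 0.0]
ft_force: [0.2, 0.2, -1.0]
width: 0.1
```

Run:
```python
from h import *
s=read_state(); print(s["position"],s["ft_force"],s["width"])
im,d=get_image("side"); cv2.imwrite("pics/side4.png",im[150:390,320:540].repeat(2,0).repeat(2,1))
```

```text
[ 575.55460395 -243.16455541  119.86917085] [ 0.16764433  0.2469862  -1.03217075] 0.11768739600392711
```

View pics/side4.png

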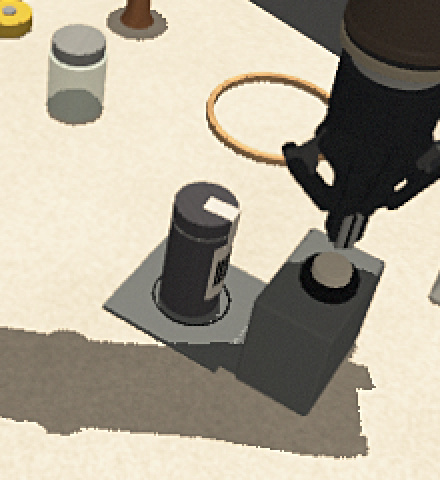

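The tin still stands. The fingertips are at about crop (345,247), up and behind the button at (332,270), so they are not over it. I measure the tip with depth.

Run:
```python
from h import *
im,d=get_image("side"); C=cloud("side",d)
for v in range(255,292,3):
    print(v,[tuple(int(x) for x in C[v,u]) for u in range(480,502,5)])
imt,dt=get_image("top"); T=cloud("top",dt); print("top near btn", [tuple(T[v,u].astype(int)) for v,u in((154,491),(150,485),(160,480))])
```

```text
255 [(735, -123, 2), (566, -231, 184), (559, -243, 198), (561, -250, 202), (570, -253, 199)]
258 [(731, -127, 0), (563, -235, 183), (563, -242, 188), (566, -249, 192), (569, -255, 195)]
261 [(724, -134, 1), (559, -238, 181), (562, -244, 184), (567, -250, 186), (574, -254, 185)]
264 [(716, -140, 1), (559, -240, 176), (564, -245, 177), (571, -249, 177), (579, -253, 175)]
267 [(613, -202, 106), (560, -241, 169), (564, -247, 172), (569, -252, 174), (578, -255, 170)]
270 [(605, -208, 108), (561, -241, 163), (563, -248, 167), (571, -252, 166), (737, -175, 2)]
273 [(601, -212, 106), (608, -217, 107), (566, -248, 159), (571, -254, 161), (730, -181, 2)]
276 [(577, -227, 128), (584, -232, 127), (609, -227, 107), (616, -232, 107), (625, -236, 105)]
279 [(572, -232, 127), (580, -236, 126), (585, -242, 128), (611, -237, 107), (617, -242, 108)]
282 [(568, -236, 126), (573, -241, 127), (581, -245, 126), (585, -252, 129), (614, -245, 105)]
285 [(562, -241, 127), (569, -245, 127), (575, -250, 128), (583, -254, 125), (609, -250, 105)]
288 [(559, -244, 125), (562, -251, 129), (569, -255, 129), (579, -258, 125), (603, -254, 105)]
291 [(560, -245, 118), (563, -252, 122), (569, -257, 123), (582, -258, 116), (598, -259, 106)]
top near btn [(np.int64(401), np.int64(-46), np.int64(728)), (np.int64(404), np.int64(-43), np.int64(726)), (np.int64(396), np.int64(-38), np.int64(731))]
```

The real fingertips are at z ≈ 157, about 35 mm above the reported TCP, while the lateral position agrees. The button top is at 127.5 mm. I descend about 26 mm, then continue by force.

Emit:
arm_command(
  plan=[
    [0,0,0,-0.2,0,0,0],
    [0,0,0,-0.4,0,0,0],
    [0,0,0,-0.55,0,0,0],
    [0,0,0,-0.62,0,0,0],
    [0,0,0,-0.62,0,0,0],
  ],
)

```text
time_s: 11.65
position: [575.4, -243.1, 94.8]
tcp_rot: [0.883, 0.47, -0.0, -0.0]
ft_force: [-0.1, -0.4, -0.1]
width: 0.1
```

Emit:
arm_command(
  plan=[
    [0,0,0,-0.03,0,0,0],
    [0,0,0,-0.06,0,0,0],
    [0,0,0,-0.09,0,0,0],
    [0,0,0,-0.1,0,0,0],
    [0,0,0,-0.1,0,0,0],
  ],
)

```text
time_s: 12.28
position: [575.7, -243.2, 91.2]
tcp_rot: [0.883, 0.47, 0.0, 0.0]
ft_force: [-0.4, 0.1, 2.1]
width: -0.2
```

Force has started to rise (2 N), so I continue by small steps.

Emit:
arm_command(
  plan=[
    [0,0,0,-0.03,0,0,0],
    [0,0,0,-0.06,0,0,0],
    [0,0,0,-0.09,0,0,0],
    [0,0,0,-0.1,0,0,0],
    [0,0,0,-0.1,0,0,0],
  ],
)

```text
time_s: 12.9
position: [575.7, -243.2, 87.1]
tcp_rot: [0.883, 0.47, 0.0, 0.0]
ft_force: [0.5, -0.2, 4.0]
width: -0.0
```

Emit:
arm_command(
  plan=[
    [0,0,0,-0.02,0,0,0],
    [0,0,0,-0.04,0,0,0],
    [0,0,0,-0.06,0,0,0],
    [0,0,0,-0.06,0,0,0],
    [0,0,0,-0.06,0,0,0],
  ],
)

```text
time_s: 13.52
position: [575.8, -243.3, 86.5]
tcp_rot: [0.883, 0.47, 0.001, 0.0]
ft_force: [-4.8, 3.6, 21.7]
width: 0.1
```

The force jumped from 4 N on the spring to 22 N on the stop, so the button is fully down. I retreat straight up and check.

Emit:
arm_command(
  plan=[
    [0,0,0,0.2,0,0,0],
    [0,0,0,0.7,0,0,0],
    [0,0,0,1.3,0,0,0],
    [0,0,0,1.9,0,0,0],
    [0,0,0,2.2,0,0,0],
  ],
)

```text
time_s: 14.15
position: [575.8, -243.5, 174.3]
tcp_rot: [0.883, 0.47, 0.0, 0.001]
ft_force: [-0.9, 0.0, -1.0]
width: -0.2
```

Emit:
arm_command(
  plan=[
    [0,0,0,0,0,0,0],
    [0,0,0,0,0,0,0],
    [0,0,0,0,0,0,0],
    [0,0,0,0,0,0,0],
    [0,0,0,0,0,0,0],
  ],
)

```text
time_s: 14.78
position: [575.4, -243.1, 172.3]
tcp_rot: [0.883, 0.47, -0.0, -0.0]
ft_force: [-0.4, -0.2, -0.0]
width: -0.1
```

Run:
```python
from h import *
from scipy.optimize import least_squares
im,d=get_image("side"); cv2.imwrite("pics/side5.png",im[150:390,320:540].repeat(2,0).repeat(2,1)); C=cloud("side",d); g=im.min(2)
p=C[np.hypot(C[...,0]-544.6,C[...,1]+133.2)<42]
for lo,hi in((15,50),(60,112)):
    w=p[(p[:,2]>lo)&(p[:,2]<hi)]; print(least_squares(lambda x:np.hypot(w[:,0]-x[0],w[:,1]-x[1])-28,[544,-133],loss="soft_l1").x)
b=C[(np.hypot(C[...,0]-575.5,C[...,1]+243.6)<14)&(C[...,2]>108)&(C[...,2]<140)]; print("btn z",np.median(b[:,2]))
print(read_state()["ft_force"],read_state()["position"])
```

```text
[ 542.57167836 -130.07452709]
[ 542.57385097 -130.29244146]
btn z 128.39469497439438
[ 0.11462161  0.64046685 -0.63023437] [ 575.44040458 -243.11812681  172.42415714]
```

View pics/side5.png

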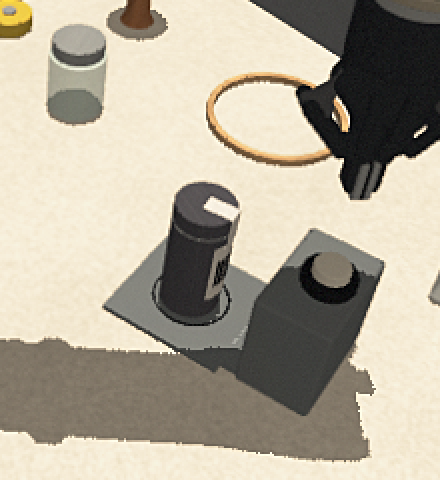

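The tin stands on the ring mark at (200,290), unmoved. The button at (332,270) is back up at z 128.4 mm, as before the press, and the gripper is clear of everything.

```bash
python3 -c "from station import finish_job; print(finish_job())"
```

```text
the job is handed in; nothing more can be done
None
```

The tall tin is standing upright on the scanner's pad with its label facing the window, and I pressed the read button and let it come back up. I handed the job in at about 15 s of robot time; the hand-in gives no verdict.

**Tin:** I set it down under force control and let go. The last side-camera check puts its axis about 4 mm from the pad's middle. Its side fits give the same axis low and high (within 0.3 mm), so it is not leaning. It did not move during the press.

**Label:** It faces within about 3–9° of the window, against a limit of 20°. The label edge gives -71° and the lid strip about -65°, with the scanner's axis at -73.8°. One cruder reading of the strip gave -52°. I checked it by projecting points of the model tin into the picture and discarded it.

**Button:** The force rose from about 4 N on the spring to 22 N at the stop, so it went fully down. Afterwards its top was back at 128.4 mm, as before the press (128.3 mm).

**Reported tool height:** The camera showed the fingertips about 35 mm higher than the reported TCP. Because of this my first try at the button stopped short without touching it. I then descended by force instead. It also means I gripped the tin higher up than I intended, without harm.

**Bystanders:** The jar looked unmoved in the last picture. The squat tin was outside that view; I never went near it, but I did not measure it or the jar again.

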